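# Run a row of ring moulds up to the end stop and close the keeper

## Robot

A 6-joint arm with a two-finger parallel gripper is mounted at the origin on a cart in front of the work surface, level with it; the furniture and walls round the work are solid. World frame = base frame: x ahead of the robot, y to its left, z up, the work surface at z = 0. Lengths are in mm, angles in rad, forces in N, time in s.
With the tool pointing down it reaches from about 350 to 1000 mm from the base axis. Payload 7.1 kg.
Tool frame: the origin (TCP) lies midway between the tips of the shut fingers; the grasp point (between the pads) lies 19 mm behind it (env.tcp_to_grasp is the distance from the TCP to the grasp point, in mm); z points along the fingers, y is the direction in which the jaws open and shut (so a half turn about z gives the same grasp; the last joint's range is limited). The gripper opens to 85 mm and grips with 20 to 120 N. Pads are 22 mm wide; open, the fingers measure 114 mm over their backs; the gripper's body (76 mm by 85 mm) begins 54 mm behind the grasp point. The pads swing forward as they close: fully open they stand 13 mm farther back than shut.
Start: joints at [-0.019, 0.423, 1.63, -0, 1.089, -0.019], TCP at [624.984, 0.026, 231.319] pointing down, gripper open.
Joint ranges: [-3, 3], [-0.9, 2.11], [0.09, 2.58], [-1.31, 4.45], [0.11, 2.69], [-2.54, 2.54]. Speed limits (rad/s): [2.39, 2.39, 3.01, 3.14, 3.14, 3.14].

## Interface

Orientations are given as a rotation vector (axis times angle).
In Python, from station import env, move_gripper, state, viewer gives the robot as it stands. The module is installed in compiled form; this text tells all that it offers. Calls block until the motion is done:
- env.goto(position, orientation): joint-space move of the TCP to a pose.
- env.move_l(position, attitude=None, max_speed=150, force_limit=None): straight line of the TCP; attitude=None keeps the orientation; max_speed is the mean speed in mm/s. With force_limit (N) it stops when the force on the tool has changed by that much, and returns True; else False.
- env.goto_joints(angles): joint-space move.
- move_gripper(opening, newtons=None): finger opening in mm; newtons is the grip in N (None keeps the last); returns when the fingers have stopped.
- env.wait(seconds).
- env.ik(position, orientation): joint angles nearest the present ones, or None.
- state(): the state.
- viewer.capture(name): name is "scene" or "side" or "wrist"; returns the picture (400x640x3 uint8, red, green, blue); there is no depth.
- viewer.camera_model(name): a dict with "K" (3x3 intrinsics, pixels), "R" (3x3) and "t" (3): a world point X has camera coordinates R X + t. Camera axes: x right, y down, z forward; pixel columns grow to the right and rows downward; lengths in mm; the calibration is good to about 2 mm. A picture is of the moment at which its call begins: read the wrist's pose just before it. camera_model takes no time and is no camera call; for the wrist camera it gives the pose at the moment of the call.
A pose or a line that the arm cannot do raises env.MotionError and nothing moves.
- env.finish_job(): hands the job in, once; it reports no verdict.
The state is a dict: "time_s": time; "qpos": joint angles; "dq": joint speeds; "joint_efforts": joint torques, N m; "tcp_pos": TCP position; "orientation": TCP orientation; "contact_force": force on the tool from outside, world axes, zero at the start; "wrist_torque": the same for the moment, N m; "finger_gap": finger opening in mm.
Only numpy, scipy, OpenCV 4.12 (cv2) and the standard library are available. Lean on these libraries where they do the work, as an engineer would, in place of code of your own. Each camera call takes 0.05 s, during which the arm holds its last target. There are 200 camera calls.

## Task

Three steel ring moulds stand touching in a row in the filling lane. Without gripping or lifting anything (never with a ring or the keeper between the fingers), push against the last ring only (do not touch the other two) so that the whole row slides along the lane as one train until the front ring is fully against the end stop with no gaps in the row. Then push the lane's swinging keeper bar round until it lies square across the lane behind the last ring, move clear, and leave everything else on the table where it is.

Things in the scene. Friction and masses are not known exactly. Their poses are not given: they have to be found in the camera images.
- lane: fixed metal lane 370 x 100 mm. Origin on the table under its middle, +x along the lane to the end stop, z up. Running surface 18 mm above the table; side rails at y = +-38 to +-46 mm, tops 34 mm up; end stop from x = 165 mm on, top 48 mm up: a ring against it is centred at x = 130. The other end is open.
- lane_stop (a point): middle of the end stop's inner face, at the running surface (x = 165, y = 0, z = 18 mm in the lane's frame)
- ring_front: steel ring cutter, 70 mm outside diameter, 34 mm tall, about 40 g, slides easily; push it on its outside (its inside cannot be entered); origin at the centre of its underside, z up. The one of the row nearest the end stop.
- ring_mid: steel ring cutter, 70 mm outside diameter, 34 mm tall, about 40 g, slides easily; push it on its outside (its inside cannot be entered); origin at the centre of its underside, z up. The middle one of the row.
- ring_back: steel ring cutter, 70 mm outside diameter, 34 mm tall, about 40 g, slides easily; push it on its outside (its inside cannot be entered); origin at the centre of its underside, z up. The last one of the row, nearest the open end; 50 to 110 mm to go at the start. The three stand in the lane touching (gaps under 1 mm).
- keeper_pivot (a point): axis of the keeper's upright pivot beside the lane, at mid-height of the bar: x = -56, y = 56, z = 42 mm in the lane's frame. The keeper is a level steel bar, 92 mm from this axis to its tip, 10 mm wide, 37 to 47 mm above the table: it passes over the rails.
- keeper (a joint): keeper's angle, grows anticlockwise from above. 0: swung out, pointing to the open end and 30 degrees outward of the lane; 0.524: parallel to the lane, outside it; 2.094 (hard stop): square across the lane, its front face 6 mm behind a row that is home. Starts at 0 to 0.4, stays where it is left, moves under about 1 N.
- keeper_post (a point): on the axis of the upright post at the keeper's free end, 87 mm from the pivot axis, 59 mm above the table. The post is 12 mm thick, its top 71 mm above the table.
- nozzle: bystander: small steel cone, 27 mm across the foot, 40 mm tall, stands just beyond the lane; origin at the centre of its underside
- small_ring: bystander: steel ring cutter, 52 mm across, 34 mm tall, on the table beyond the lane, not in it; origin at the centre of its underside
- jar: bystander: shaker jar with a dark cap, 45 mm across, 105 mm tall; origin at the centre of its underside
- timer: bystander: round white wind-up timer, 62 mm across, 42 mm tall; origin at the centre of its underside
- label_roll: bystander: white roll with a card core, 69 mm across, 40 mm tall; origin at the centre of its underside
There are look-alikes about, which are no part of the job. Leave any green look-alike of the ring_mid alone.

How it is judged:
By the outcome, as a careful person would: the job done as asked, in the order asked, and still so for the second after the job is handed in, with the robot touching nothing.
It also fails if it takes over 48 s, if anything falls off the work surface, if the arm or the gripper's body presses on something with over 40 N, if the wrist force passes 120 N, or if a joint passes its speed limit or range.

## Working session

There is one attempt and no reset: what is moved stays moved. The work goes in short steps, each a Python script; the robot and the scene stay as the last script left them, time stands still between calls to the robot, and variables do not carry over. Pictures are saved under pics/ and viewed, about 8 in all and at most 12, crops included, and the job is handed in when it is done.

```bash
mkdir -p pics
python3 - <<'E'
from station import env, viewer, state
import cv2, numpy as np
for n in("scene","side","wrist"):
    cv2.imwrite(f"pics/{n}0.png",viewer.capture(n)[...,::-1])
    m=viewer.camera_model(n); print(n,np.round(m["K"],1).tolist(),np.round(-m["R"].T@m["t"]).tolist())
print(state()["orientation"],state()["time_s"])
E
```

```text
scene [[403.9, 0.0, 319.0], [0.0, 403.9, 189.8], [0.0, 0.0, 1.0]] [170.0, -861.0, 898.0]
side [[400.9, 0.0, 317.8], [0.0, 400.9, 198.6], [0.0, 0.0, 1.0]] [246.0, -919.0, 575.0]
wrist [[346.1, 0.0, 316.4], [0.0, 346.1, 206.0], [0.0, 0.0, 1.0]] [625.0, 72.0, 372.0]
[-2.22084963e+00 -2.22084548e+00  1.27316696e-03] 0.15
```

View pics/scene0.png

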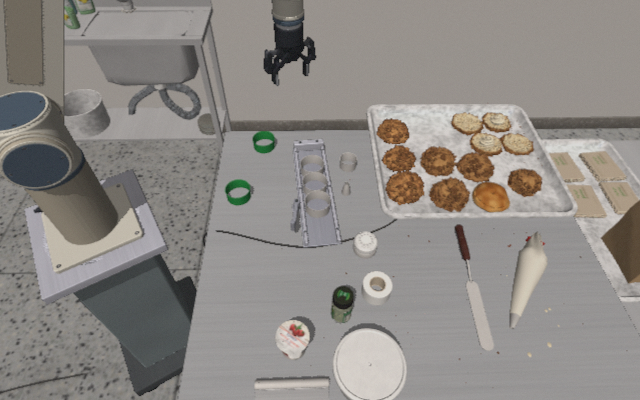

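View pics/wrist0.png

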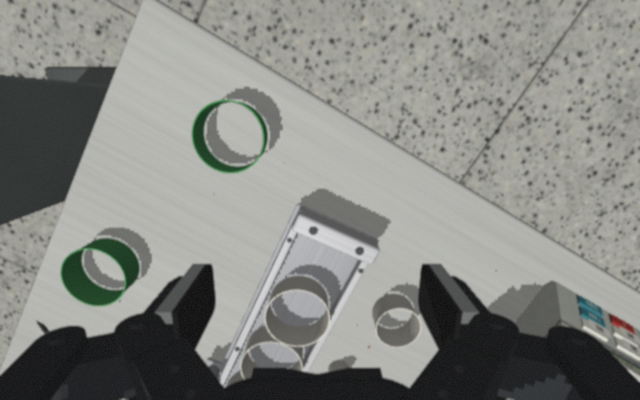

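```bash
cat > h.py <<'E'
from station import env, viewer, state, move_gripper
import cv2, numpy as np
def ray(m,uv,z):
    d=m["R"].T@np.linalg.solve(m["K"],[uv[0],uv[1],1]); c=-m["R"].T@m["t"]
    return c+d*(z-c[2])/d[2]
def proj(m,X):
    p=np.atleast_2d(X)@m["R"].T+m["t"]; p=p@m["K"].T; return p[:,:2]/p[:,2:]
E
python3 - <<'E'
from h import *
m=viewer.camera_model("scene")
for uv,z in(((311,146),48),((322,243),18),((313,165),52),((318,204),52),((296,215),60)): print(uv,np.round(ray(m,uv,z)))
m=viewer.camera_model("wrist"); print("axis",m["R"].round(3).tolist())
for uv,z in(((300,206),48),((378,246),48),((298,305),52)): print(uv,np.round(ray(m,uv,z)))
E
```

```text
(311, 146) [640. -82.  48.]
(322, 243) [ 492. -381.   18.]
(313, 165) [ 601. -158.   52.]
(318, 204) [ 536. -289.   52.]
(296, 215) [ 465. -296.   60.]
axis [[1.0, 0.0, -0.002], [0.001, -0.96, 0.281], [-0.002, -0.281, -0.96]]
(300, 206) [608. -23.  48.]
(378, 246) [687. -65.  48.]
(298, 305) [ 605. -130.   52.]
```

Run:
```python
from h import *
env.goto([565,-200,390],state()["orientation"])
m=viewer.camera_model("wrist"); im=viewer.capture("wrist"); np.save("w1.npy",m,allow_pickle=True)
cv2.imwrite("pics/w1raw.png",im[...,::-1])
cv2.imwrite("pics/w1.png",cv2.resize(im[50:370,180:440,::-1],None,fx=2.3,fy=2.3,interpolation=cv2.INTER_CUBIC)[:600*2]  [:736] if 0 else cv2.resize(im[70:360,140:500,::-1],None,fx=2,fy=2,interpolation=cv2.INTER_CUBIC))
print(state()["time_s"])
```

```text
1.225
```

View pics/w1.png

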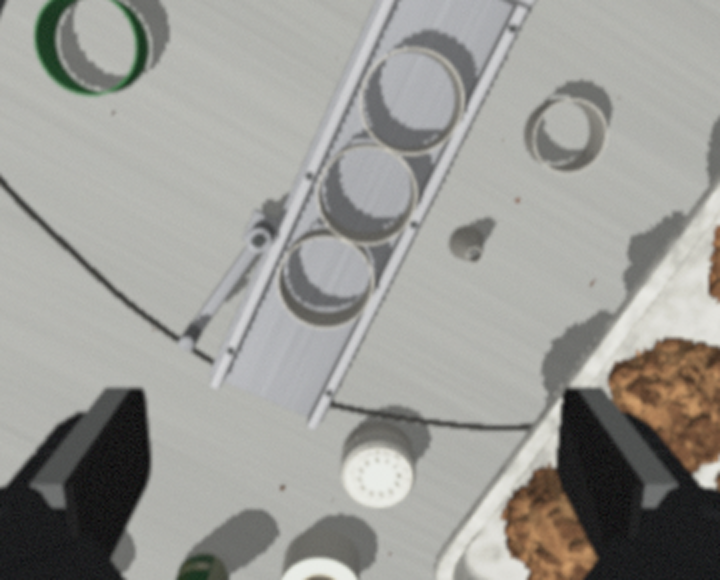

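Run:
```python
from h import *
from scipy.optimize import least_squares
m=np.load("w1.npy",allow_pickle=True).item()
w=lambda c,z:ray(m,(c[0]/2+140,c[1]/2+70),z)[:2]
rings=np.array([w(c,52) for c in((413,100),(368,193),(327,279))])
print("rings",rings.round(1).tolist(),np.linalg.norm(np.diff(rings,axis=0),axis=1).round(1))
corn=np.array([w((213,383),34),w((313,427),34),w((260,240),50)])
L=np.array([[-185,46],[-185,-46],[-56,56]])
post=w((190,340),71)
T=lambda p,q:np.c_[np.cos(p[2])*q[:,0]-np.sin(p[2])*q[:,1]+p[0],np.sin(p[2])*q[:,0]+np.cos(p[2])*q[:,1]+p[1]]
def inv(p,x): d=np.atleast_2d(x)-p[:2]; c,s=np.cos(p[2]),np.sin(p[2]); return np.c_[d@[c,s],d@[-s,c]]
f=lambda p:np.r_[(T(p,L)-corn).ravel(),inv(p,rings)[:,1]]
r=least_squares(f,[565,-225,1.11]); p=r.x
print(p.round(3),r.fun.round(1)); print("rings lane",inv(p,rings).round(1).tolist())
d=inv(p,post)[0]-[-56,56]; print("post",post.round(),inv(p,post),"r",np.hypot(*d),"kangle",(np.arctan2(d[1],d[0])%(2*np.pi))-np.deg2rad(150))
np.save("lane.npy",p)
im=cv2.imread("pics/w1raw.png"); big=cv2.resize(im[60:360,140:460],None,fx=2,fy=2,interpolation=cv2.INTER_CUBIC)
def line(P,col):
    P=np.array(P,float); X=np.c_[T(p,P[:,:2]),P[:,2]]; q=((proj(m,X)-(140,60))*2*4+4).astype(int)
    cv2.polylines(big,[q[:,None]],False,col,1,cv2.LINE_AA,2) if 0 else cv2.polylines(big,[(q//4)[:,None]],False,col,1)
for s in(-1,1):
    for y in(38,46): line([[-185,s*y,34],[165,s*y,34]],(0,0,255))
line([[-185,46,34],[-185,-46,34]],(0,255,0)); line([[165,46,48],[165,-46,48]],(0,255,0))
a=np.linspace(0,6.3,40)
for x,_ in inv(p,rings): line(np.c_[x+35*np.cos(a),35*np.sin(a),0*a+52],(255,0,0))
cv2.imwrite("pics/ov.png",big)
```

```text
rings [[604.2, -146.4], [574.4, -209.4], [545.2, -272.1]] [69.7 69.1]
[ 571.913 -215.395    1.13 ] [-2.8 -0.2  2.6 -1.1 -0.2  1.5  0.2  0.3 -0. ]
rings lane [[76.1, 0.2], [6.5, 0.3], [-62.7, -0.0]]
post [ 448. -312.] [[-140.18017047   70.97349793]] r 85.50150139555618 kangle 0.34756548255977826
```

View pics/ov.png

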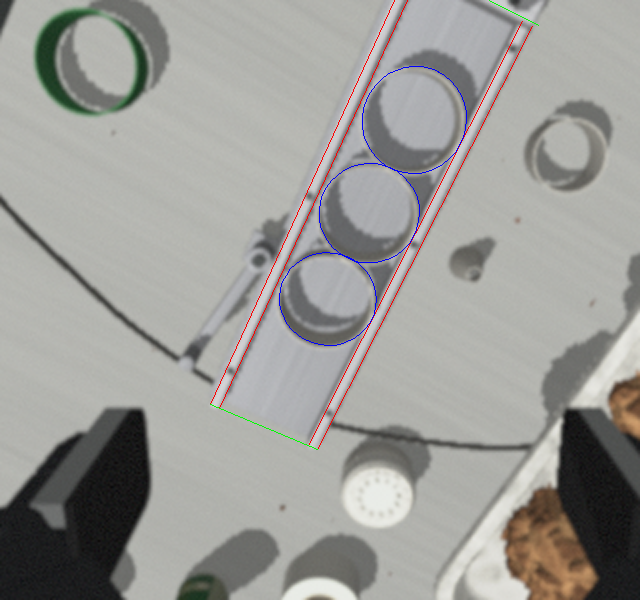

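```bash
cat >> h.py <<'E'
from scipy.spatial.transform import Rotation as Ro
P=np.load("lane.npy")
def W(x,y,z): c,s=np.cos(P[2]),np.sin(P[2]); return np.array([P[0]+c*x-s*y,P[1]+s*x+c*y,z])
def inv(x): d=np.asarray(x)[:2]-P[:2]; c,s=np.cos(P[2]),np.sin(P[2]); return np.array([d@[c,s],d@[-s,c]])
def A(a): # tool down, tool x at lane-frame angle a
    t=a+P[2]; c,s=np.cos(t),np.sin(t)
    return Ro.from_matrix(np.array([[c,s,0],[s,-c,0],[0,0,-1]])).as_rotvec()
def kp(phi,gap,z):  # TCP pushing the post when the keeper points along phi
    r=np.array([np.cos(phi),np.sin(phi)]); t=np.array([-r[1],r[0]]); q=np.array([-56,56])+87*r-t*(17+gap)
    return W(*q,z)
E
python3 - <<'E'
from h import *
for d in(165,170,180,200,225,250,270):
    q=env.ik(kp(np.radians(d),0,55),A(np.radians(d-270+0))); print(d,None if q is None else np.round(q,2))
move_gripper(0)
env.goto(W(-150,0,120),A(0))
env.move_l(W(-150,0,27),max_speed=120)
f=lambda:(inv(state()["tcp_pos"]).round(1),state()["contact_force"].round(1),round(state()["time_s"],2))
print(f())
print(env.move_l(W(-112,0,27),max_speed=60,force_limit=8),f())
print(env.move_l(W(-64,0,27),max_speed=35,force_limit=8),f())
print(env.move_l(W(-46,0,27),max_speed=15,force_limit=5),f())
m=viewer.camera_model("wrist"); im=viewer.capture("wrist")
cv2.imwrite("pics/w2.png",im[...,::-1])
E
```

```text
165 [-0.63  0.55  1.95 -0.    0.64  1.64]
170 [-0.63  0.56  1.94  0.    0.65  1.55]
180 [-0.64  0.57  1.9  -0.    0.67  1.38]
200 [-0.63  0.6   1.83  0.    0.7   1.04]
225 [-0.59  0.64  1.76 -0.    0.75  0.63]
250 [-0.54  0.66  1.7  -0.    0.78  0.25]
270 [-0.5   0.67  1.68 -0.    0.79 -0.06]
(array([-150.1,   -0.6]), array([-0. ,  0.3,  0.9]), 4.12)
False (array([-111.9,   -0. ]), array([0.5, 0.6, 0.8]), 4.9)
False (array([-64.1,  -0.2]), array([ 0.2,  0.4, -0.1]), 6.42)
True (array([-57.9,   0.2]), array([-1. , -3.4,  1.9]), 7.03)
```

View pics/w2.png

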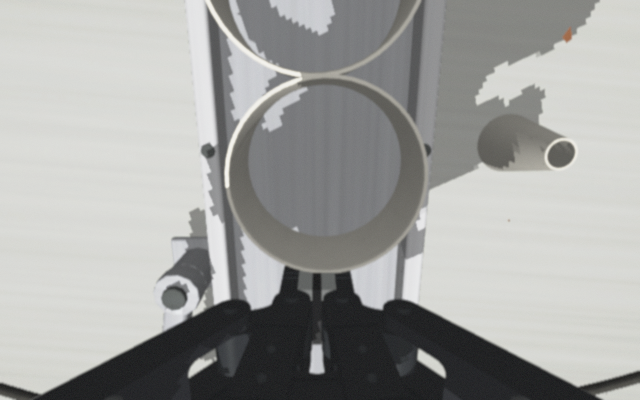

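Run:
```python
from h import *
f=lambda:(inv(state()["tcp_pos"]).round(1),state()["contact_force"].round(1),round(state()["time_s"],2))
print(env.move_l(W(-50,0,27),max_speed=15,force_limit=8),f())
env.move_l(W(-100,0,27),max_speed=80)
env.move_l(W(-115,0,150),max_speed=200)
env.goto(W(-130,20,300),A(0)); 
m=viewer.camera_model("wrist"); im=viewer.capture("wrist"); np.save("w3.npy",m,allow_pickle=True)
big=cv2.resize(im[:,:,::-1],None,fx=1.25,fy=1.25,interpolation=cv2.INTER_CUBIC)
a=np.linspace(0,6.3,60)
for x in(130,60,-10):
    X=np.array([W(x+35*np.cos(t),35*np.sin(t),52) for t in a]); cv2.polylines(big,[(proj(m,X)*1.25).astype(int)[:,None]],False,(255,0,0),1)
for ln in([[165,46,48],[165,-46,48]],[[-185,46,34],[165,46,34]],[[-185,-46,34],[165,-46,34]]):
    cv2.polylines(big,[(proj(m,np.array([W(*q) for q in ln]))*1.25).astype(int)[:,None]],False,(0,0,255),1)
cv2.imwrite("pics/w3.png",big); print(f())
```

```text
True (array([-57.7,   0.5]), array([-2.9, -3.5,  3.9]), 7.37)
(array([-129.7,   20.9]), array([-0.1,  0. ,  0.1]), 9.53)
```

View pics/w3.png

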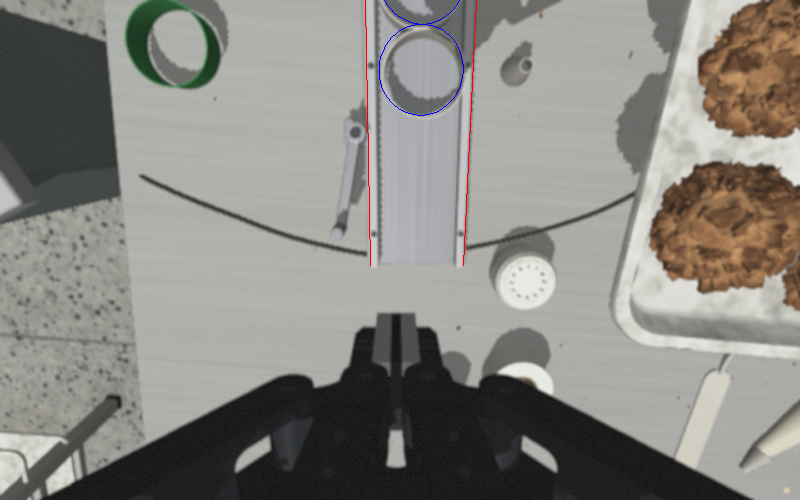

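Run:
```python
from h import *
env.goto(W(20,0,250),A(0)); env.wait(0.2)
im=viewer.capture("wrist")
cv2.imwrite("pics/w4.png",cv2.resize(im[:,200:440,::-1],None,fx=1.5,fy=1.5,interpolation=cv2.INTER_CUBIC)); print(state()["time_s"])
```

```text
10.4583
```

View pics/w4.png

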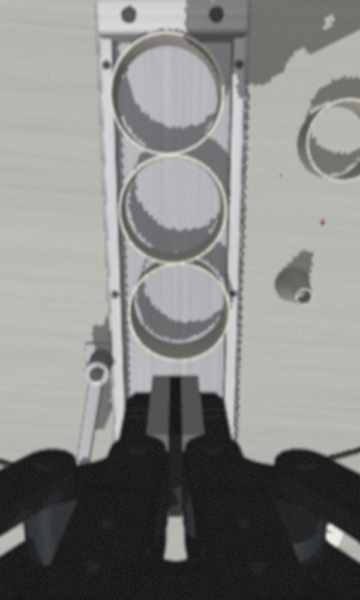

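The front ring's rim (168,32) is at the stop's face and all three rims touch, so the row is home. Next is the keeper.

Run:
```python
from h import *
f=lambda:(inv(state()["tcp_pos"]).round(1),state()["contact_force"].round(1),round(state()["time_s"],2))
R=np.radians
env.goto(kp(R(166),22,160),A(R(166-270)))
env.move_l(kp(R(166),22,55),max_speed=120); print(f())
for d in(169,180,191,202,213,224,235,246,257,265):
    h=env.move_l(kp(R(d),0,55),A(R(d-270)),max_speed=60,force_limit=12)
    if h: print("hit",d,f()); break
else:
    print(f()); x=kp(R(270),-8,55)
    print(env.move_l(x,A(0),max_speed=20,force_limit=6),f())
```

```text
(array([-131. ,  114.4]), array([ 0. , -0.3,  0.4]), 12.85)
(array([-80.8, -28.9]), array([-0.2, -0.1, -0.2]), 17.27)
True (array([-76.3, -29.7]), array([-1.7, -2.7,  3.4]), 17.69)
```

Run:
```python
from h import *
f=lambda:(inv(state()["tcp_pos"]).round(1),state()["contact_force"].round(1),round(state()["time_s"],2))
print(env.move_l(kp(np.radians(270),-10,55),A(0),max_speed=15,force_limit=10),f())
env.move_l(W(-110,-30,55),max_speed=80); env.move_l(W(-110,-30,160),max_speed=150)
env.goto(W(-75,0,290),A(0)); env.wait(.2)
im=viewer.capture("wrist"); print(f())
cv2.imwrite("pics/w5.png",cv2.resize(im[:300,150:490,::-1],None,fx=2,fy=2,interpolation=cv2.INTER_CUBIC))
```

```text
True (array([-76.3, -29.7]), array([-0.6, -2.2,  3.2]), 18.03)
(array([-75.3,   0.5]), array([-0. ,  0.5, -0.1]), 20.32)
```

View pics/w5.png

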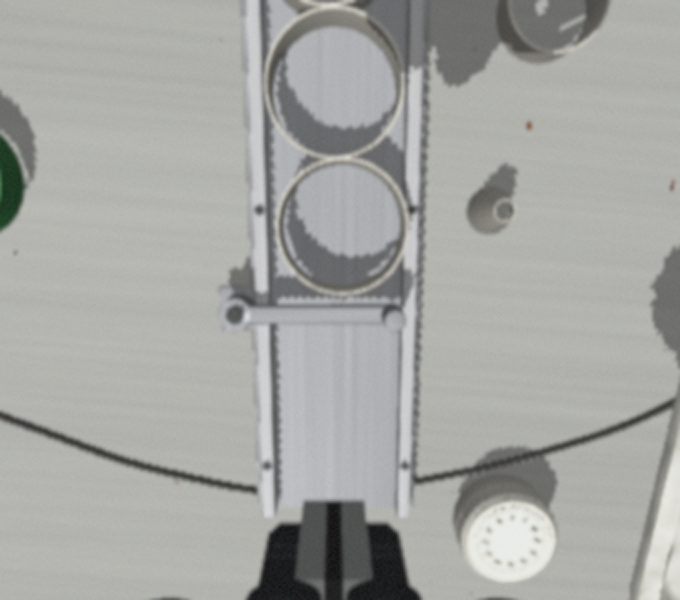

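```bash
python3 -c "
from h import *
env.finish_job()"
```

```text
the job is handed in; nothing more can be done
```

The row is against the end stop, the keeper is square across the lane behind it, and the job is handed in. It was about 20 s on the robot's clock at the last check.

**Row:** I pushed ring_back with shut fingers until the force rose. A second, firmer push moved the tool only 0.2 mm. The picture afterwards shows ring_front against the stop and all three rims touching.

**Keeper:** I pushed the keeper's post round its arc to the hard stop. A second, firmer push did not move it. In the last picture the bar is level with the paired rail screws, so it looks square, with the rings still in place behind it and the gripper well clear.

**Disagreements:** The tool's stopping points were 1.7 mm (row) and 3.3 mm (keeper) short of what I computed. The row figure is within the roughly 2–3 mm error of my lane fit. The keeper figure is at or slightly past it, worth about 1 degree of bar angle beyond the offset the row showed. The firm second push and the picture are why I took the keeper as home.

**Bystanders:** I saw no sign that anything else moved, but I only checked this by eye in the last pictures. The items outside those views were not re-checked.

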